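# Three dowels from the magazine

### The arm

A 6-joint arm with a two-finger parallel gripper is mounted at the origin on a cart in front of the work surface, level with it; the furniture and walls round the work are solid. World frame = base frame: x ahead of the robot, y to its left, z up, the work surface at z = 0. Lengths are in m, angles in degrees, forces in N, time in s.
With the tool pointing down it reaches from about 0.25 to 0.725 m from the base axis. Payload 9.7 kg.
Tool frame: the origin (TCP) lies at the very end of the fingers, on their centre line; the grasp point (between the pads) lies 19 mm behind it; z points along the fingers, y is the line along which they close (so a half turn about z gives the same grasp; the last joint's range is limited). The gripper opens to 85 mm and grips with 20 to 120 N. Pads are 22 mm wide; open, the fingers measure 114 mm over their backs; the gripper's body (76 mm by 85 mm) begins 54 mm behind the grasp point. The pads swing forward as they close: fully open they stand 13 mm farther back than shut.
Start: joints at [-75.573, 4.979, 10.078, 95.1, 0, 90], TCP at [0.137, -0.533, 0.231] pointing down, gripper open.
Joint ranges: [-179.16, 179.16], [-48.56, 103.87], [-65.8, 70.77], [-126.05, 130.52], [-82.76, 87.17], [-180, 180]. Speed limits (degrees/s): [127.2, 127.2, 147.25, 180, 180, 180].

### API

Orientations are given as [roll, pitch, yaw] about the fixed x, y, z axes, in that order (R = Rz(yaw) Ry(pitch) Rx(roll)).
In Python, from workcell import bot, viewer, finder gives the robot as it stands. The module is installed in compiled form; this text tells all that it offers.
- The arm moves only by the shell command python3 -m inch 'ROWS' [FORCE]. ROWS is JSON, a list that holds one entry, the list of rows, each a list of 7 numbers: the opening in per cent of the stroke, from 0 (shut) to 100 (fully open), then the shift along the tool's x, y, z in mm, then the turn, a rotation vector about the tool's x, y, z in degrees. In form: [[[grip, tx, ty, tz, ax, ay, az], ...]]. A call has 1 to 8 rows; each row shifts and turns the commanded pose from where the row before left it, along the tool's axes as they then stand; what a row does not reach is not made up. A row lasts 1/8 s, in which the tool goes at most 62.5 mm and 10.7 degrees, less where a joint would pass 70% of its speed; a pose out of reach is approached as far as the arm can. A call with a gripper value outside its range is refused whole. The fingers move at their own pace and stop on an object; FORCE is the grip in N (left out, the last holds). Time passes only in rows, so rows that do not move let the fingers close. It gives the time, the measured TCP pose, the force, the opening and the grip force at its end, in the units of the state.
- bot.get_obs(): the state, without advancing time (a new reading comes with each control period).
- viewer.camera(name): name is "scene" or "side" or "wrist"; returns a dict with "pixels" (400x640x3 uint8, red, green, blue), "vfov" (degrees; the focal length in pixels is half the picture's height over the tangent of half this angle, whatever the lens; pixels are square), "cx", "cy" (the principal point, pixels), "R" (3x3) and "t" (3): a world point X has camera coordinates R X + t. Camera axes: x right, y down, z forward; pixel columns grow to the right and rows downward; lengths in m; the calibration is good to about 2 mm. A picture is of the moment at which its call begins. There is no depth.
- bot.job_done(): hands the job in; it is judged then, once.
Trained networks look in the newest picture that a camera, given by its name, has taken for a name from the list of things; names that differ only in an ending like _2 or _b are one class to them, and where a whole thing is asked for, a point or a joint stands for the part that bears it (a point fixed in the world has none). Each returns a list of dicts, best first, with "conf" (0 to 1); they miss things now and then, are a little off and sometimes report something else, mostly with a low value. They report only what shows in the picture. A call takes as long as a camera call.
- finder.outline_of(camera, thing): "pixels" (400x640 bool, what is visible of it) and "extent" ([centre column, centre row, width, height] in pixels, round what is visible of it).
- finder.mark_of(camera, thing): "position" ([column, row] in pixels: a listed point, or the origin of a listed thing).
The state is a dict: "time": time; "q": joint angles; "qd": joint speeds; "joint_efforts": joint torques, N m; "ee_pos": TCP position; "tcp_rot": TCP orientation; "wrist_force": force on the tool from outside, world axes, zero at the start; "torque": the same for the moment, N m; "opening": finger opening in m; "grasp_force": force on a finger pad.
Only numpy, scipy, OpenCV 4.12 (cv2) and the standard library are available. Lean on these libraries where they do the work, as an engineer would, in place of code of your own. Each camera call takes 0.05 s, during which the arm holds its last target. There are 200 camera calls.

### The job

The wooden rail on the bench needs three dowels. Stand the catch pan on the bench squarely under the spout of the dowel dispenser, then turn the winged knob three clicks, one click at a time and with its top coming towards the spout, so that exactly three dowels drop into the pan, one after the other. Leave the pan standing under the spout with the three dowels in it and all the others still in the dispenser, and leave the rail, the small paint tin and the marking gauge where they are.

Things in the scene. Friction and masses are not known exactly. Their poses are not given: they have to be found in the camera images.
- dispenser: Dowel dispenser fixed to the bench: two plywood sides (63 mm over all), a wheel between them, a magazine under a clear window sloping up behind it. Origin: on the bench below the axle; its x points to the back, away from the spout, y to the knob's side, z up. Reaches from x = -44 mm (spout) to +130 mm; legs begin at x = +25 mm, the space below the spout is open. Top: 183 mm, at the back.
- axle (a point): Middle of the wheel, 118 mm above the dispenser's origin. The axle lies along dispenser y. The wheel has six pockets 60 degrees apart; at the start its three upper ones hold a dowel each. Each 60-degree click with the top moving towards the spout (dispenser -x) drops one dowel and takes the next from the magazine. Turned backwards, dowels are lost behind the wheel.
- detent (a point): Spring roller on the far side of the wheel (dispenser y = -42 mm, housing up to 186 mm high). It holds the wheel at each click and pushes back most at the start of a click (about 0.3 N m: 6 to 10 N at a wing), then less; beyond half a click (30 degrees) it snaps the wheel to the next click by itself and the push is gone. Released before half a click, the wheel springs back.
- knob_centre (a point): Centre of the black winged knob on the axle: 118 mm above the bench, dispenser y = +78 mm. Six flat radial wings 60 degrees apart reach 50 mm from the axle (5 mm thick, round ends, 24 mm wide along the axle; hub radius 13 mm). The point does not turn. The angle at which the wings rest differs from start to start (any angle) and must be seen or felt; after each click they stand as before.
- knob_top (a point): Point 50 mm straight above knob_centre, where a wing's end passes highest (168 mm above the bench); does not turn with the knob. Wings above the axle must move in dispenser -x, for instance drawn by closed fingertips that reach down behind a wing from above. Free above and behind; the wings run 34 mm beside the plywood side.
- spout (a point): Middle of the spout's mouth, 86 mm above the bench, at dispenser x = -30 mm, y = 0; fixed. Dowels fall out here lying along dispenser y and come to rest somewhere on the floor of a pan that stands below.
- pan: Loose catch pan, 0.22 kg: open rectangular aluminium pan, outside 84 mm (its x) by 96 mm (its y), 32 mm high, walls and floor 3 mm, with a wooden handle on its -x side. Origin: centre of the pan's underside (handle not counted); x points away from the handle, z up. It stands somewhere to the left of the dispenser.
- pan_handle (a point): Grip point on the pan's handle, 86 mm from the pan's centre along its -x, 18 mm above the bench. The handle is a straight bar along the pan's x, 18 mm wide and 16 mm high (10 to 26 mm above the bench), from 42 to 120 mm from the pan's centre.
- pan_middle (a point): Centre of the pan's inside floor, 3 mm above the pan's underside.
- dowel0: Fluted beech dowel, 15 mm thick, 48 mm long, 12 g; origin at its centre, y along its length. At the start in the front pocket of the wheel; first to fall.
- dowel1: Fluted beech dowel, 15 mm thick, 48 mm long, 12 g; origin at its centre, y along its length. At the start in the top pocket of the wheel; second to fall.
- dowel2: Fluted beech dowel, 15 mm thick, 48 mm long, 12 g; origin at its centre, y along its length. At the start in the back pocket of the wheel; third to fall.
- dowel3: Fluted beech dowel, 15 mm thick, 48 mm long, 12 g; origin at its centre, y along its length. At the start in the magazine, number 1 of 4 in the queue; it must stay in the dispenser.
- dowel4: Fluted beech dowel, 15 mm thick, 48 mm long, 12 g; origin at its centre, y along its length. At the start in the magazine, number 2 of 4 in the queue; it must stay in the dispenser.
- dowel5: Fluted beech dowel, 15 mm thick, 48 mm long, 12 g; origin at its centre, y along its length. At the start in the magazine, number 3 of 4 in the queue; it must stay in the dispenser.
- dowel6: Fluted beech dowel, 15 mm thick, 48 mm long, 12 g; origin at its centre, y along its length. At the start in the magazine, number 4 of 4 in the queue; it must stay in the dispenser.
- rail: Bystander: the light wooden rail the dowels are for, 60 x 240 x 28 mm with three 15 mm holes in its top; origin at the centre of its underside. Stands to the right of the dispenser. Leave it alone.
- varnish_tin: Bystander: small round paint tin, dark with a pale lid and label, 77 mm thick, 77 mm tall, right of the dispenser, towards the robot; origin at its foot. Leave it alone.
- marking_gauge: Bystander: wooden marking gauge, 60 x 220 x 76 mm, to the left of the pan; origin at its underside. Leave it alone.

How it is judged (in metres and radians):
On the way, in this order (a step that is already met when the one before it is completed fails the run):
1. the pan stands on the bench under the spout, let go, before any dowel has fallen (horizontal distance between pan_middle and spout below 0.035 m and angle between pan's own z axis and vertical below 0.08 rad and height (world z) of pan below 0.006 m and contact force between the fingers and pan below 0.3 N and z of dowel0 in the frame of dispenser above 0.105 m), for 0.3 s.
2. the first dowel alone lies in the pan (x of dowel0 in the frame of pan between -0.042 and 0.042 m and y of dowel0 in the frame of pan between -0.048 and 0.048 m and z of dowel0 in the frame of pan between 0.004 and 0.045 m and z of dowel1 in the frame of dispenser above 0.105 m), for 0.2 s.
3. the second dowel has followed, the third is still in the wheel (x of dowel1 in the frame of pan between -0.042 and 0.042 m and y of dowel1 in the frame of pan between -0.048 and 0.048 m and z of dowel1 in the frame of pan between 0.004 and 0.045 m and z of dowel2 in the frame of dispenser above 0.105 m), for 0.2 s.
At the end, for the whole second after the job is handed in: The pan stands level on the bench with its middle within 35 mm of the point below the spout, at rest; the first three dowels lie inside it at rest, and the other four are still up in the dispenser (centres more than 105 mm above the bench) (horizontal distance between pan_middle and spout below 0.035 m and angle between pan's own z axis and vertical below 0.08 rad and height (world z) of pan below 0.006 m and linear speed of pan below 0.02 m/s and x of dowel0 in the frame of pan between -0.042 and 0.042 m and y of dowel0 in the frame of pan between -0.048 and 0.048 m and z of dowel0 in the frame of pan between 0.004 and 0.045 m and linear speed of each of dowel0, dowel1, dowel2 below 0.03 m/s and x of dowel1 in the frame of pan between -0.042 and 0.042 m and y of dowel1 in the frame of pan between -0.048 and 0.048 m and z of dowel1 in the frame of pan between 0.004 and 0.045 m and x of dowel2 in the frame of pan between -0.042 and 0.042 m and y of dowel2 in the frame of pan between -0.048 and 0.048 m and z of dowel2 in the frame of pan between 0.004 and 0.045 m and z of each of dowel3, dowel4, dowel5, dowel6 in the frame of dispenser above 0.105 m); the robot touches nothing.
It fails at once if the light wooden rail is moved by more than 30 mm (distance of rail from where it was at the start of the episode above 0.03 m).
It fails at once if the small paint tin is moved by more than 30 mm (distance of varnish_tin from where it was at the start of the episode above 0.03 m).
It fails at once if the marking gauge is moved by more than 30 mm (distance of marking_gauge from where it was at the start of the episode above 0.03 m).
It also fails if it takes over 72 s, if anything falls off the work surface, if the arm or the gripper's body presses on something with over 40 N, if the wrist force passes 120 N, or if a joint passes its speed limit or range.

## Working session

There is one attempt and no reset: what is moved stays moved. The work goes in short steps, Python scripts to look and compute and a shell command to move; the robot and the scene stay as the last step left them, time stands still between calls to the robot, and variables do not carry over. Pictures are saved under pics/ and viewed, at most 10 in all, crops included, and the job is handed in when it is done.

```bash
mkdir -p pics
cat > h.py <<'E'
import numpy as np, cv2
from workcell import bot, viewer, finder
def cam(n):
    c=viewer.camera(n); c['f']=200/np.tan(np.radians(c['vfov'])/2); c['R']=np.array(c['R']); c['t']=np.array(c['t']); return c
def save(c,f): cv2.imwrite('pics/'+f,np.ascontiguousarray(c['pixels'][:,:,::-1]))
def atz(c,p,z):
    d=c['R'].T@np.array([(p[0]-c['cx'])/c['f'],(p[1]-c['cy'])/c['f'],1]); o=-c['R'].T@c['t']
    return o+d*(z-o[2])/d[2]
def px(c,X):
    v=c['R']@np.array(X)+c['t']; return v[:2]/v[2]*c['f']+[c['cx'],c['cy']]
def tri(cs,ps):
    A=[];b=[]
    for c,p in zip(cs,ps):
        u=(p[0]-c['cx'])/c['f'];v=(p[1]-c['cy'])/c['f'];R,t=c['R'],c['t']
        A+= [R[0]-u*R[2],R[1]-v*R[2]]; b+=[u*t[2]-t[0],v*t[2]-t[1]]
    x,r,_,_=np.linalg.lstsq(np.array(A),np.array(b),rcond=None); return x,np.sqrt(r)
E
python3 - <<'E'
from h import *
np.set_printoptions(precision=4,suppress=True)
cs=[cam('scene'),cam('side')]
save(cs[0],'a.png');save(cs[1],'b.png')
for c,n in zip(cs,['scene','side']): print(n,-c['R'].T@c['t'],c['f'])
Z=dict(dispenser=0,axle=.118,knob_centre=.118,knob_top=.168,spout=.086,pan=0,pan_handle=.018,pan_middle=.003,rail=0,varnish_tin=0,marking_gauge=0)
for k,z in Z.items():
    ps=[]
    for c,n in zip(cs,['scene','side']):
        m=finder.mark_of(n,k)
        if m: ps.append(m[0]['position']); print(k,n,round(m[0]['conf'],2),np.array(ps[-1]),atz(c,ps[-1],z))
        else: print(k,n,'none')
    if len(ps)==2: print('   tri',*tri(cs,ps))
print(bot.get_obs())
E
```

```text
scene [-0.1661 -1.4509  0.8722] 504.9014763308474
side [ 0.4707 -1.4094  0.693 ] 413.24109432131144
dispenser scene 0.69 [338.8 264.8] [ 0.4524 -0.3759 -0.    ]
dispenser side 0.89 [311.3 242.9] [ 0.4456 -0.3676  0.    ]
   tri [ 0.4458 -0.3872  0.0111] [0.0023]
axle scene 0.94 [339.3 232.1] [ 0.4508 -0.3824  0.118 ]
axle side 0.62 [312.9 210.3] [ 0.4515 -0.3781  0.118 ]
   tri [ 0.4513 -0.3814  0.1186] [0.0016]
knob_centre scene 0.9 [340.6 215.5] [ 0.5024 -0.3013  0.118 ]
knob_centre side 0.65 [326.8 202.7] [ 0.4918 -0.332   0.118 ]
   tri [ 0.4936 -0.3174  0.1192] [0.0114]
knob_top scene 0.58 [339.1 201.2] [ 0.4976 -0.3007  0.168 ]
knob_top side 0.88 [329.8 180.8] [ 0.5011 -0.2863  0.168 ]
   tri [ 0.5001 -0.2963  0.1691] [0.0047]
spout scene 0.66 [330.4 241.5] [ 0.4286 -0.3692  0.086 ]
spout side 0.97 [303.7 216.1] [ 0.4239 -0.3558  0.086 ]
   tri [ 0.4241 -0.377   0.0951] [0.004]
pan scene 0.96 [293.2 206.4] [0.4922 0.0231 0.    ]
pan side 0.98 [330.5 190.7] [ 0.5116 -0.015   0.    ]
   tri [ 0.5154  0.0751 -0.0379] [0.0089]
pan_handle scene 0.94 [280.6 207. ] [0.438  0.0114 0.01
[... 541 characters left out ...]
   tri [ 0.3797 -0.5086 -0.0115] [0.0024]
marking_gauge scene 0.97 [273.9 191.1] [0.4812 0.1727 0.    ]
marking_gauge side 0.57 [323.6 174.2] [ 0.4869  0.1368 -0.    ]
   tri [ 0.4888  0.1926 -0.018 ] [0.0093]
{'time': 1.2, 'q': array([-75.5712,   4.9791,  10.0777,  95.1002,   0.0018,  89.9995]), 'qd': array([-0.0224,  0.0221, -0.0651, -0.0463, -0.0042, -0.027 ]), 'joint_efforts': array([  0.0014, -52.0108,  46.4854,   0.0017,   0.    ,   0.    ]), 'ee_pos': array([ 0.1371, -0.5326,  0.2313]), 'tcp_rot': array([-179.9984,   -0.0018,   14.4293]), 'wrist_force': array([ 0.1551, -0.106 , -0.0698]), 'torque': array([-0.0499,  0.0521, -0.0519]), 'grasp_force': 0.0, 'opening': 0.08551953450283567}
```

Run:
```python
import cv2,numpy as np
a=cv2.imread('pics/a.png')[160:340,230:430];b=cv2.imread('pics/b.png')[150:330,230:430]
cv2.imwrite('pics/c.png',np.hstack([cv2.resize(i,None,fx=4,fy=4,interpolation=cv2.INTER_CUBIC)[:600,:400*1] if 0 else cv2.resize(i,(400,360),interpolation=cv2.INTER_CUBIC) for i in (a,b)]))
```

```text
(no output)
```

View pics/c.png

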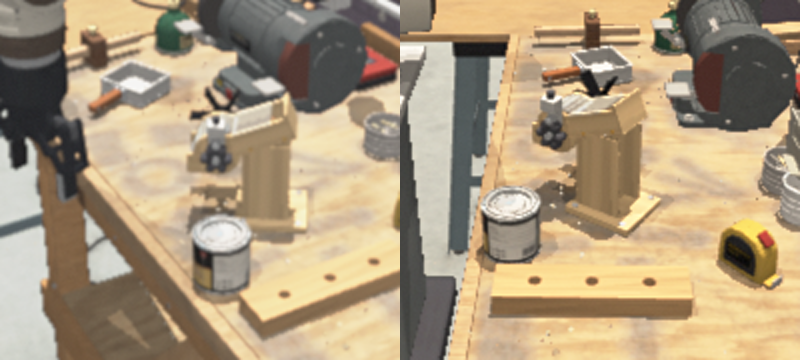

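```bash
python3 -m inch '[[[100,0,0,-60,0,0,0],[100,45,-42,-40,0,0,0],[100,45,-42,-10,0,0,0],[100,45,-42,0,0,0,0],[100,45,-42,0,0,0,0],[100,45,-42,0,0,0,0],[100,45,-42,0,0,0,7.2],[100,45,-42,0,0,0,7.2]]]' 40
cat > w.py <<'E'
from h import *
import sys
np.set_printoptions(precision=4,suppress=True)
c=cam('wrist'); save(c,sys.argv[1]); print(-c['R'].T@c['t'],c['f'],c['R'][2])
Z=dict(dispenser=0,axle=.118,knob_centre=.118,knob_top=.168,spout=.086,pan=0,pan_handle=.018,pan_middle=.003)
for k in sys.argv[2:]:
    m=finder.mark_of('wrist',k)
    if m: print(k,round(m[0]['conf'],2),m[0]['position'],atz(c,m[0]['position'],Z[k]))
E
python3 w.py d.png dispenser axle knob_centre knob_top spout pan pan_handle pan_middle
```

```text
time: 2.2
ee_pos: [0.3705, -0.1802, 0.3358]
tcp_rot: [180.0, -0.1, -0.2]
wrist_force: [0.6, -1.5, 0.2]
opening: 0.0855
grasp_force: 0.0
[ 0.4401 -0.1808  0.4788] 324.4216675910251 [-0.275   0.0009 -0.9614]
dispenser 0.86 [466.0, 95.0] [ 0.4522 -0.3771  0.    ]
axle 0.78 [514.7, 93.4] [ 0.4507 -0.3802  0.118 ]
knob_centre 0.98 [457.1, 41.6] [ 0.5011 -0.3137  0.118 ]
knob_top 0.9 [482.4, 35.6] [ 0.4973 -0.3168  0.168 ]
spout 0.97 [479.9, 112.4] [ 0.4305 -0.3604  0.086 ]
pan 0.88 [180.3, 53.7] [0.507  0.0183 0.    ]
pan_handle 0.57 [207.0, 113.9] [ 0.4279 -0.0162  0.018 ]
pan_middle 0.59 [179.9, 51.7] [0.5091 0.0173 0.003 ]
```

View pics/d.png

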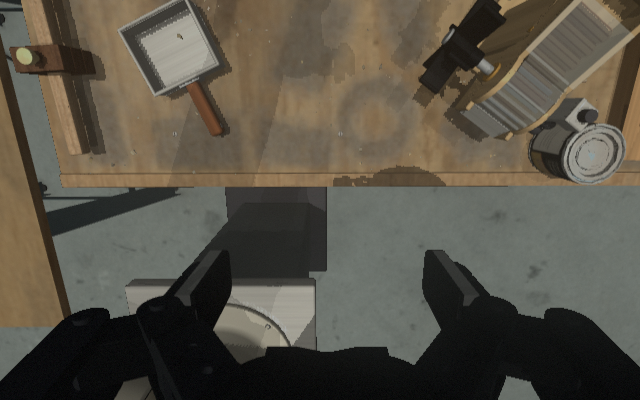

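```bash
python3 -m inch '[[[100,12,-40,30,0,0,0],[100,14,-40,40,0,0,0],[100,14,-40,40,0,0,0],[100,12,-42,40,0,0,0],[100,0,0,20,0,0,-7],[100,0,0,20,0,0,-8],[100,0,0,0,0,0,-8],[100,0,0,0,0,0,0]]]' 100
python3 w.py e.png pan pan_handle pan_middle
python3 - <<'E'
from h import *
c=cam('wrist')
o=finder.outline_of('wrist','pan_handle'); 
for q in o[:2]: print(q['conf'],q['extent'])
E
```

```text
time: 3.65
ee_pos: [0.4216, -0.0209, 0.1453]
tcp_rot: [-180.0, 0.0, 22.9]
wrist_force: [-0.3, -0.5, 0.1]
opening: 0.0857
grasp_force: 0.0
[0.4859 0.0059 0.2881] 324.4216675910251 [-0.2546 -0.107  -0.9611]
pan 0.79 [326.4, 73.5] [0.5082 0.0157 0.    ]
pan_handle 0.96 [326.1, 177.1] [ 0.4305 -0.0168  0.018 ]
pan_middle 0.61 [328.5, 72.3] [0.5095 0.0144 0.003 ]
0.95 [323.2, 110.9, 137.7, 216.9]
```

View pics/e.png

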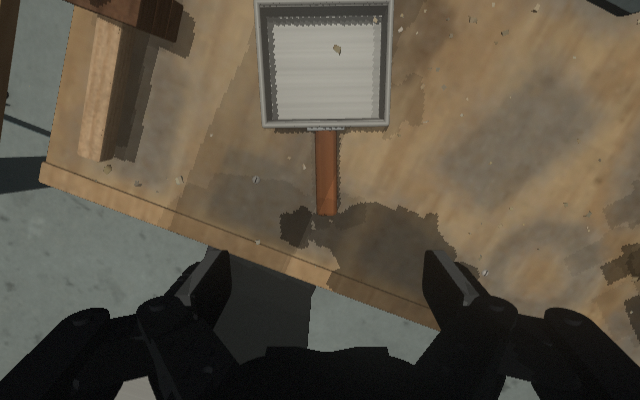

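```bash
python3 -m inch '[[[100,0,0,0,0,10,0],[100,0,0,0,0,10,0],[100,-11,0,32,0,0,0],[100,-11,0,32,0,0,0],[100,-11,0,32,0,0,0],[100,-11,0,32,0,0,0],[100,0,0,0,0,0,0]]]'
```

```text
time: 4.82
ee_pos: [0.4222, -0.0187, 0.0078]
tcp_rot: [-179.8, -19.8, 23.0]
wrist_force: [0.9, 0.3, 0.8]
opening: 0.0854
grasp_force: 0.0
```

```bash
python3 -m inch '[[[0,0,0,0,0,0,0],[0,0,0,0,0,0,0],[0,0,0,0,0,0,0],[0,0,0,0,0,0,0],[0,0,0,0,0,0,0],[0,0,0,0,0,0,0]]]' 100
```

```text
time: 5.58
ee_pos: [0.4243, -0.019, 0.0107]
tcp_rot: [180.0, -20.0, 23.1]
wrist_force: [-4.2, -0.8, 6.2]
opening: 0.0153
grasp_force: 98.6
```

```bash
python3 -m inch '[[[0,5,0,-14,0,0,0],[0,0,0,0,0,0,0],[0,-22.5,26,-8.2,0,0,0],[0,-22.5,26,-8.2,0,0,0],[0,-22.5,26,-8.2,0,0,0],[0,-22.5,26,-8.2,0,0,0],[0,-22.5,26,-8.2,0,0,0],[0,-22.5,26,-8.2,0,0,0]]]'
python3 -m inch '[[[0,0,0,0,-2.57,0,7.05],[0,0,0,0,-2.57,0,7.05],[0,0,0,0,-2.57,0,7.05],[0,0,0,0,-2.57,0,7.05],[0,0,0,0,-2.57,0,7.05],[0,0,0,0,-2.57,0,7.05],[0,0,0,0,-2.57,0,7.05],[0,0,0,0,-2.57,0,7.05]]]'
python3 w.py f.png dispenser axle knob_centre knob_top spout pan pan_handle pan_middle
```

```text
time: 6.58
ee_pos: [0.3523, -0.2201, 0.0249]
tcp_rot: [180.0, -20.0, 23.1]
wrist_force: [0.8, 0.8, -2.9]
opening: 0.0155
grasp_force: 98.3
time: 7.58
ee_pos: [0.3389, -0.238, 0.0247]
tcp_rot: [-179.5, -20.0, -35.5]
wrist_force: [-1.1, -0.6, -2.6]
opening: 0.0153
grasp_force: 98.5
[ 0.3517 -0.2496  0.1829] 324.4216675910251 [ 0.0615 -0.0318 -0.9976]
pan 0.97 [327.1, 75.7] [ 0.4205 -0.2964  0.    ]
pan_handle 0.56 [325.2, 238.9] [ 0.345 -0.242  0.018]
```

View pics/f.png

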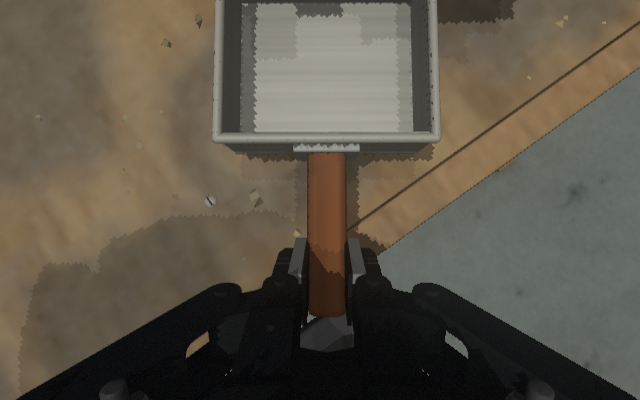

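```bash
python3 -m inch '[[[0,12,12,4.5,0,0,0],[0,12,12,4.5,0,0,0],[0,12,12,4.5,0,0,0],[0,12,12,4.5,0,0,0],[0,0,0,0,0,0,0],[0,0,0,0,0,0,0]]]'
python3 - <<'E'
from h import *
cs=[cam('scene'),cam('side')]; np.set_printoptions(precision=4,suppress=True)
for k,z in dict(spout=.086,axle=.118,pan=.015,pan_middle=.018,knob_centre=.118).items():
  for c,n in zip(cs,['scene','side']):
    m=finder.mark_of(n,k)
    if m: print(k,n,round(m[0]['conf'],2),atz(c,m[0]['position'],z))
I=[cv2.resize(np.ascontiguousarray(c['pixels'][170:280,270:390,::-1]),(400,366),interpolation=cv2.INTER_CUBIC) for c in cs]
cv2.imwrite('pics/g.png',np.hstack(I))
E
```

```text
time: 8.78
ee_pos: [0.3524, -0.3071, 0.0237]
tcp_rot: [-179.4, -20.0, -35.5]
wrist_force: [0.8, 0.5, -1.9]
opening: 0.0157
grasp_force: 98.6
spout scene 0.9 [ 0.43   -0.3656  0.086 ]
spout side 0.93 [ 0.4157 -0.3355  0.086 ]
axle scene 0.72 [ 0.4492 -0.384   0.118 ]
axle side 0.83 [ 0.455  -0.3909  0.118 ]
pan scene 0.9 [ 0.4203 -0.3691  0.015 ]
pan side 0.62 [ 0.4436 -0.379   0.015 ]
pan_middle side 0.57 [ 0.4347 -0.3772  0.018 ]
knob_centre scene 0.75 [ 0.5059 -0.2825  0.118 ]
knob_centre side 0.93 [ 0.5014 -0.3136  0.118 ]
```

View pics/g.png

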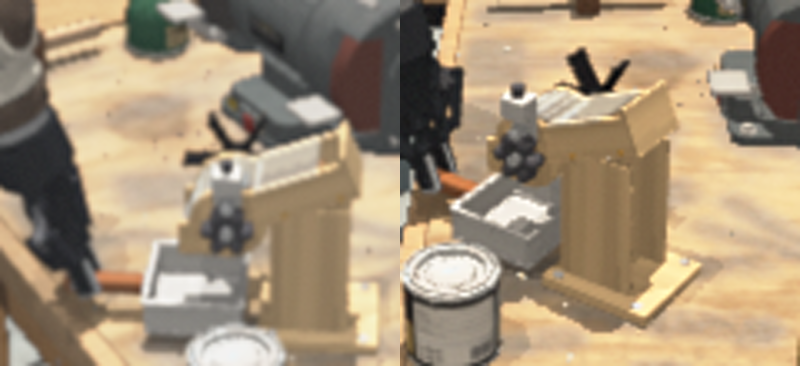

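```bash
python3 -m inch '[[[0,-2.2,0,6,0,0,0],[0,-2.2,0,6,0,0,0],[0,0,0,0,0,0,0],[20,0,0,0,0,0,0],[40,0,0,0,0,0,0],[80,0,0,0,0,0,0],[80,0,0,0,0,0,0]]]'
python3 -m inch '[[[80,0,0,-20,0,0,0],[80,0,0,-40,0,0,0],[80,0,0,-50,0,0,0],[80,0,0,-50,0,0,0],[0,0,0,-30,0,-10,0],[0,0,0,0,0,-10,0],[0,0,0,0,0,0,0]]]'
python3 w.py i.png dispenser axle knob_centre knob_top spout pan pan_handle pan_middle
```

```text
time: 10.25
ee_pos: [0.3527, -0.3075, 0.0113]
tcp_rot: [-179.5, -20.0, -35.5]
wrist_force: [0.3, -0.5, -0.6]
opening: 0.0679
grasp_force: 0.0
time: 11.12
ee_pos: [0.2999, -0.2721, 0.1868]
tcp_rot: [-179.4, 0.5, -35.3]
wrist_force: [0.8, -0.3, -0.1]
opening: 0.0138
grasp_force: 0.0
[ 0.357  -0.3151  0.3289] 324.4216675910251 [-0.2271  0.1735 -0.9583]
dispenser 0.36 [328.5, 101.3] [ 0.3574 -0.3133  0.    ]
pan_handle 0.97 [324.7, 99.5] [ 0.3607 -0.3115  0.018 ]
```

View pics/i.png

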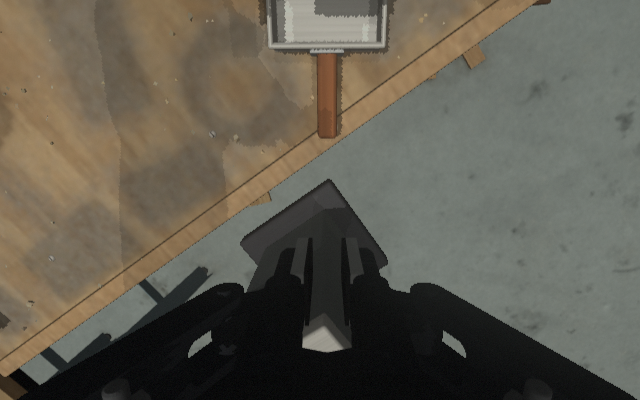

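```bash
python3 -m inch '[[[0,0,0,-40,0,0,0],[0,30,-20,-23,0,0,0],[0,30,-20,0,0,0,0],[0,30,-20,0,0,0,1.7],[0,28,-19,0,0,0,0],[0,0,0,0,0,0,0],[0,0,0,0,0,0,0]]]'
python3 w.py j.png axle knob_centre knob_top spout
```

```text
time: 12.45
ee_pos: [0.4268, -0.2935, 0.254]
tcp_rot: [-178.6, 0.0, -35.3]
wrist_force: [-0.3, 0.4, -0.1]
opening: -0.0003
grasp_force: 0.0
[ 0.4816 -0.3376  0.3968] 324.4216675910251 [-0.2115  0.1803 -0.9606]
axle 0.9 [396.5, 100.9] [ 0.4545 -0.3797  0.118 ]
knob_centre 0.79 [302.9, 102.6] [ 0.4978 -0.3161  0.118 ]
knob_top 0.97 [295.0, 103.8] [ 0.4974 -0.3151  0.168 ]
spout 0.82 [391.7, 135.2] [ 0.4277 -0.3645  0.086 ]
```

View pics/j.png

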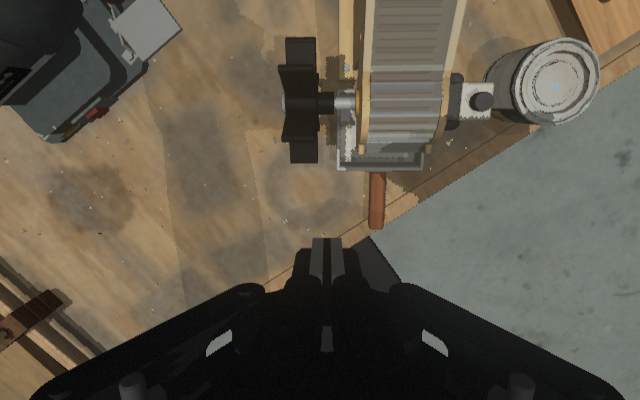

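Run:
```python
from h import *
c=cam('wrist'); p=c['pixels'][25:180,265:345]
I=cv2.resize(np.ascontiguousarray(p[:,:,::-1]),None,fx=3.8,fy=3.8,interpolation=cv2.INTER_CUBIC).astype(float)
I=np.clip((I/255)**.5*255,0,255)
d=cv2.imread('pics/g.png')
s=cam('side')
J=cv2.resize(np.ascontiguousarray(s['pixels'][178:208,315:345,::-1]),(480,480),interpolation=cv2.INTER_CUBIC)
C=np.zeros((589,790,3)); C[:I.shape[0],:I.shape[1]]=I[:589]; C[:480,308:788]=J
cv2.imwrite('pics/k.png',C)
K=np.array([.4975,-.3165,.118]);X=np.array([.819,-.574,0]);Y=np.array([.574,.819,0]);Zz=np.array([0,0,1])
for f in range(-180,180,10):
    a=np.radians(f); P=K+.05*(-np.sin(a)*X+np.cos(a)*Zz)
    print(f,px(c,P-.012*Y).round(0),px(c,P+.012*Y).round(0),px(s,P).round(1)) if abs(f)<=100 else 0
```

```text
-100 [318.  40.] [288.  40.] [342.5 207.4]
-90 [317.  37.] [287.  37.] [342.8 204.8]
-80 [317.  35.] [285.  36.] [342.7 202.1]
-70 [316.  36.] [283.  37.] [342.1 199.4]
-60 [315.  40.] [282.  40.] [341.1 196.6]
-50 [315.  46.] [281.  46.] [339.7 194. ]
-40 [314.  54.] [280.  54.] [337.9 191.5]
-30 [314.  64.] [279.  65.] [335.9 189.4]
-20 [314.  76.] [278.  77.] [333.6 187.6]
-10 [314.  89.] [278.  90.] [331.3 186.1]
0 [314. 103.] [279. 103.] [328.8 185.2]
10 [314. 116.] [280. 116.] [326.3 184.7]
20 [315. 128.] [281. 128.] [324.  184.6]
30 [315. 139.] [282. 139.] [321.8 185.1]
40 [316. 148.] [283. 148.] [319.8 186. ]
50 [316. 155.] [285. 155.] [318.1 187.4]
60 [317. 160.] [287. 160.] [316.8 189.1]
70 [317. 163.] [288. 163.] [315.8 191.1]
80 [318. 164.] [290. 164.] [315.2 193.4]
90 [319. 163.] [291. 163.] [315.  195.9]
100 [319. 160.] [292. 160.] [315.2 198.5][ WARN:0@3.159] global loadsave.cpp:1063 imwrite_ Unsupported depth image for selected encoder is fallbacked to CV_8U.
```

View pics/k.png

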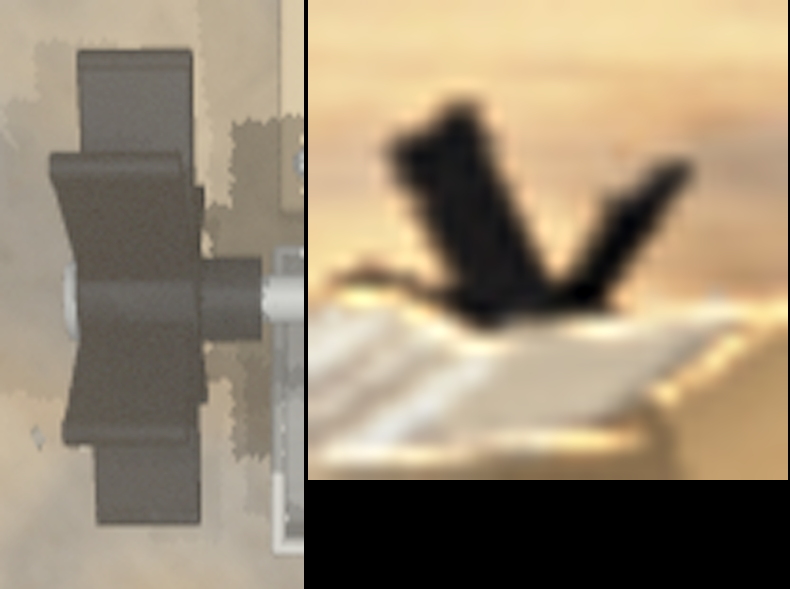

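```bash
python3 -m inch '[[[0,30,-8,0,-1.4,0,0],[0,30,-8,0,0,0,0],[0,30,-8,0,0,0,0],[0,25,-6,0,0,0,0],[0,0,0,25,0,0,0],[0,0,0,25,0,0,0],[0,0,0,0,0,0,0]]]'
```

```text
time: 13.68
ee_pos: [0.529, -0.3475, 0.2021]
tcp_rot: [-179.2, 0.2, -33.6]
wrist_force: [0.3, -0.7, -0.8]
opening: -0.0001
grasp_force: 0.0
```

```bash
python3 -m inch '[[[0,1,-15,0,-0.8,0,1.6],[0,0,0,0,0,0,0],[0,0,0,20,0,0,0],[0,0,0,20,0,0,0],[0,0,0,17,0,0,0],[0,0,0,0,0,0,0]]]'
```

```text
time: 14.42
ee_pos: [0.5301, -0.3484, 0.1463]
tcp_rot: [-179.3, 0.1, -33.6]
wrist_force: [-0.1, -0.0, 0.4]
opening: -0.0003
grasp_force: 0.0
```

```bash
python3 -c "
from h import *
o=bot.get_obs();print(o['q'],o['ee_pos'],o['tcp_rot'],o['joint_efforts'])
K=np.array([.497,-.3162]);d=o['ee_pos'][:2]-K;print(d@[.819,-.574],d@[.574,.819])"
```

```text
[-33.61788399  15.94038137  13.24186662  87.43431871   0.68046989
 179.99696508] [ 0.53008969 -0.34836479  0.14630214] [-1.79319523e+02  1.32797412e-01 -3.36148493e+01] [ 6.03727225e-03 -6.39148021e+01  4.60428679e+01 -4.27287351e-01
  3.89689906e-02  4.78542272e-07]
0.04556304600624032 -0.007349485154464511
```

```bash
python3 -m inch '[[[0,0,0,-40,0,0,0],[0,0,0,-50,0,0,0],[0,0,0,0,0,0,-10],[0,0,0,0,0,0,-10],[0,0,0,0,0,0,-10],[0,0,0,0,0,0,-10],[0,0,0,0,0,0,-10],[0,0,0,0,0,0,-10]]]'
python3 -m inch '[[[0,0,0,0,0,0,-10],[0,0,0,0,0,0,-10],[0,0,0,0,0,0,-10],[0,0,0,0,0,0,-10],[0,0,0,0,0,0,-10],[0,0,0,0,0,0,-10],[0,0,0,0,0,0,-10],[0,0,0,0,0,0,-10]]]'
python3 -m inch '[[[0,0,0,0,0,0,-10],[0,0,0,0,0,0,-10],[0,0,0,0,0,0,-10],[0,0,0,0,0,0,-8.4],[0,0,0,0,0,0,0]]]'
python3 -c "
from h import *
o=bot.get_obs();print(o['q'],o['ee_pos'],o['tcp_rot'])
K=np.array([.497,-.3162]);d=o['ee_pos'][:2]-K;print(d@[.819,-.574],d@[.574,.819])"
```

```text
time: 15.42
ee_pos: [0.5301, -0.3497, 0.2386]
tcp_rot: [-179.7, -0.6, 26.7]
wrist_force: [-0.6, -0.0, -0.2]
opening: -0.0005
grasp_force: 0.0
time: 16.42
ee_pos: [0.5301, -0.3497, 0.2386]
tcp_rot: [179.4, -0.4, 106.7]
wrist_force: [0.9, -0.3, 0.3]
opening: 0.0003
grasp_force: 0.0
time: 17.05
ee_pos: [0.5301, -0.3497, 0.2384]
tcp_rot: [179.3, 0.0, 144.7]
wrist_force: [-0.7, -0.4, 0.2]
opening: -0.0001
grasp_force: 0.0
[-33.71388417  17.41522039  25.28525969  97.82632733   0.68009664
   1.55636811] [ 0.53010932 -0.34965779  0.23836067] [1.79318967e+02 2.52245741e-02 1.44729857e+02]
0.0463213009019874 -0.008397177253024092
```

```bash
python3 -m inch '[[[0,0,8,0,0.7,0,0],[0,0,8.4,0,0,0,0],[0,0,0,30,0,0,0],[0,0,0,30,0,0,0],[0,0,0,20,0,0,0],[0,0,0,14,0,0,0],[0,0,0,0,0,0,0]]]'
python3 -c "
from h import *
o=bot.get_obs();
K=np.array([.497,-.3162]);d=o['ee_pos'][:2]-K;print(d@[.819,-.574],d@[.574,.819])"
```

```text
time: 17.92
ee_pos: [0.5392, -0.3356, 0.1425]
tcp_rot: [-180.0, -0.1, 144.8]
wrist_force: [0.1, -0.3, 0.7]
opening: 0.0
grasp_force: 0.0
0.04565550104588024 0.008310995800980898
```

```bash
python3 -m inch '[[[0,5,0,0,0,0,0],[0,5,0,0,0,0,0],[0,5,0,0,0,0,0],[0,5,0,0,0,0,0]]]'
python3 -m inch '[[[0,5,0,0,0,0,0],[0,5,0,0,0,0,0],[0,5,0,0,0,0,0]]]'
python3 -m inch '[[[0,5,0,0,0,0,0],[0,5,0,0,0,0,0]]]'
```

```text
time: 18.42
ee_pos: [0.5257, -0.3257, 0.146]
tcp_rot: [179.9, 0.5, 144.8]
wrist_force: [15.8, -5.8, 6.7]
opening: -0.0002
grasp_force: 8.1
time: 18.8
ee_pos: [0.5111, -0.3161, 0.1446]
tcp_rot: [-180.0, 0.1, 144.8]
wrist_force: [3.1, -0.2, 0.5]
opening: -0.0001
grasp_force: 1.4
time: 19.05
ee_pos: [0.5017, -0.3097, 0.1429]
tcp_rot: [-180.0, -0.1, 144.8]
wrist_force: [0.0, -0.2, 0.6]
opening: 0.0002
grasp_force: 0.0
```

```bash
python3 -m inch '[[[0,0,0,-20,0,0,0],[0,0,0,-40,0,0,0],[0,0,0,0,0,0,0],[0,0,0,0,0,0,0]]]'
cat > v.py <<'E'
from h import *
import sys
np.set_printoptions(precision=3,suppress=True)
c=cam('wrist');s=cam('scene')
for n,q in(('wrist',c),('scene',s)):
  for k in ('dowel0','pan_middle','pan'):
    print(n,k,[(round(m['conf'],2),np.array(m['position']),atz(q,m['position'],.012)) for m in finder.mark_of(n,k)[:8]])
J=cv2.resize(np.ascontiguousarray(s['pixels'][185:265,295:375,::-1]),(400,400),interpolation=cv2.INTER_CUBIC)
W=cv2.resize(np.ascontiguousarray(c['pixels'][:320,120:440,::-1]),(400,400))
cv2.imwrite('pics/'+sys.argv[1],np.hstack([W,J]))
E
python3 v.py l.png
```

```text
time: 19.55
ee_pos: [0.5023, -0.31, 0.2025]
tcp_rot: [-180.0, -0.1, 144.8]
wrist_force: [0.0, 0.9, -0.4]
opening: -0.0001
grasp_force: 0.0
wrist dowel0 [(0.97, array([243.8, 125.3]), array([ 0.413, -0.35 ,  0.012]))]
wrist pan_middle [(0.83, array([245.9, 145. ]), array([ 0.43 , -0.36 ,  0.012]))]
wrist pan [(0.74, array([246.7, 142.4]), array([ 0.428, -0.358,  0.012]))]
scene dowel0 [(0.45, array([322.3, 265.3]), array([ 0.401, -0.369,  0.012]))]
scene pan_middle [(0.89, array([331.4, 264. ]), array([ 0.427, -0.376,  0.012]))]
scene pan [(0.56, array([325.8, 266.5]), array([ 0.407, -0.379,  0.012])), (0.5, array([335.9, 231.8]), array([ 0.529, -0.225,  0.012]))]
```

View pics/l.png

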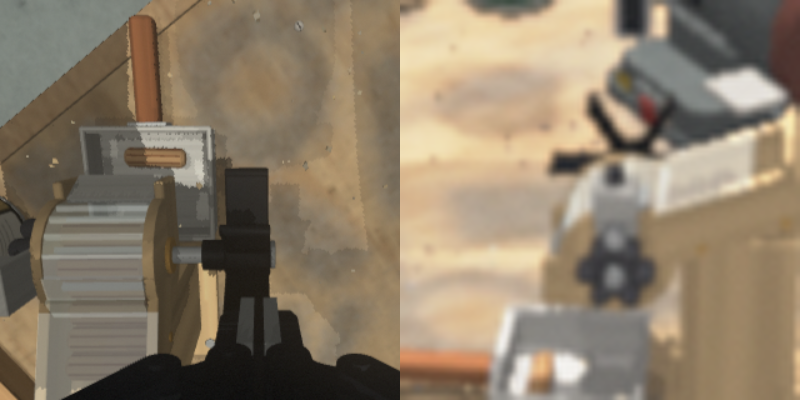

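```bash
python3 -m inch '[[[0,-22,0,0,0,0,0],[0,-23,0,0,0,0,0],[0,0,0,0,0,0,0],[0,0,0,20,0,0,0],[0,0,0,20,0,0,0],[0,0,0,19,0,0,0],[0,0,0,0,0,0,0]]]'
python3 -c "
from h import *
o=bot.get_obs();
K=np.array([.497,-.3162]);d=o['ee_pos'][:2]-K;print(d@[.819,-.574],d@[.574,.819])"
```

```text
time: 20.82
ee_pos: [0.5382, -0.3353, 0.143]
tcp_rot: [-180.0, -0.2, 144.8]
wrist_force: [-0.9, -0.2, 0.1]
opening: 0.0001
grasp_force: 0.0
0.044713071112588286 0.00795316285736024
```

```bash
python3 -m inch '[[[0,5,0,0,0,0,0],[0,5,0,0,0,0,0],[0,5,0,0,0,0,0],[0,5,0,0,0,0,0],[0,5,0,0,0,0,0],[0,5,0,0,0,0,0],[0,5,0,0,0,0,0]]]'
python3 -m inch '[[[0,5,0,0,0,0,0],[0,5,0,0,0,0,0],[0,0,0,0,0,0,0],[0,0,0,-20,0,0,0],[0,0,0,-40,0,0,0],[0,0,0,0,0,0,0],[0,0,0,0,0,0,0]]]'
python3 v.py m.png
```

```text
time: 21.7
ee_pos: [0.5109, -0.316, 0.1452]
tcp_rot: [-180.0, 0.1, 144.8]
wrist_force: [5.6, -3.8, 4.4]
opening: -0.0005
grasp_force: 3.5
time: 22.58
ee_pos: [0.5025, -0.3101, 0.2036]
tcp_rot: [-180.0, -0.1, 144.8]
wrist_force: [-0.4, -0.4, -0.8]
opening: -0.0
grasp_force: 0.0
wrist dowel0 []
wrist pan_middle [(0.87, array([250.1, 143.1]), array([ 0.431, -0.356,  0.012])), (0.31, array([112.4, 300. ]), array([ 0.481, -0.604,  0.012]))]
wrist pan [(0.89, array([247.3, 142.7]), array([ 0.429, -0.358,  0.012])), (0.3, array([134.3, 217.1]), array([ 0.421, -0.51 ,  0.012]))]
scene dowel0 [(0.59, array([337.9, 260.7]), array([ 0.452, -0.371,  0.012])), (0.44, array([320.2, 261.2]), array([ 0.405, -0.347,  0.012]))]
scene pan_middle [(0.84, array([329.3, 263.2]), array([ 0.424, -0.37 ,  0.012])), (0.49, array([340.5, 266. ]), array([ 0.445, -0.398,  0.012]))]
scene pan [(0.84, array([325.6, 261.9]), array([ 0.417, -0.358,  0.012])), (0.17, array([339.2, 202.8]), array([ 0.639, -0.057,  0.012]))]
```

```bash
python3 -m inch '[[[0,-22,0,0,0,0,0],[0,-23,0,0,0,0,0],[0,0,0,0,0,0,0],[0,0,0,20,0,0,0],[0,0,0,20,0,0,0],[0,0,0,20,0,0,0],[0,0,0,0,0,0,0]]]'
python3 -m inch '[[[0,5,0,0,0,0,0],[0,5,0,0,0,0,0],[0,5,0,0,0,0,0],[0,5,0,0,0,0,0],[0,5,0,0,0,0,0],[0,5,0,0,0,0,0],[0,5,0,0,0,0,0]]]'
python3 -m inch '[[[0,5,0,0,0,0,0],[0,5,0,0,0,0,0],[0,0,0,0,0,0,0],[0,0,0,-20,0,0,0],[0,0,0,-40,0,0,0],[0,0,0,0,0,0,0],[0,0,0,0,0,0,0]]]'
python3 v.py n.png
```

```text
time: 23.85
ee_pos: [0.5381, -0.3353, 0.143]
tcp_rot: [-180.0, -0.2, 144.8]
wrist_force: [0.7, -0.7, 0.7]
opening: 0.0005
grasp_force: 0.0
time: 24.72
ee_pos: [0.512, -0.3168, 0.1469]
tcp_rot: [-180.0, 0.3, 144.8]
wrist_force: [0.6, -0.2, 0.3]
opening: -0.0003
grasp_force: 0.7
time: 25.6
ee_pos: [0.5025, -0.3102, 0.2036]
tcp_rot: [-180.0, -0.1, 144.8]
wrist_force: [-0.3, -0.4, 0.1]
opening: 0.0002
grasp_force: 0.0
wrist dowel0 [(0.95, array([245.5, 134.1]), array([ 0.421, -0.354,  0.012])), (0.57, array([244.3, 117.5]), array([ 0.408, -0.345,  0.012])), (0.55, array([248.2, 142.7]), array([ 0.43 , -0.357,  0.012]))]
wrist pan_middle [(0.97, array([251.7, 143.9]), array([ 0.433, -0.355,  0.012]))]
wrist pan [(0.91, array([247.1, 144.3]), array([ 0.43 , -0.359,  0.012]))]
scene dowel0 [(0.52, array([319.5, 264.5]), array([ 0.395, -0.361,  0.012])), (0.46, array([342. , 261.8]), array([ 0.46 , -0.382,  0.012])), (0.45, array([327.9, 262.8]), array([ 0.421, -0.366,  0.012]))]
scene pan_middle [(0.65, array([329.6, 265.5]), array([ 0.419, -0.38 ,  0.012])), (0.27, array([339.1, 297.8]), array([ 0.368, -0.523,  0.012]))]
scene pan [(0.83, array([327.3, 262.2]), array([ 0.421, -0.362,  0.012]))]
```

View pics/n.png

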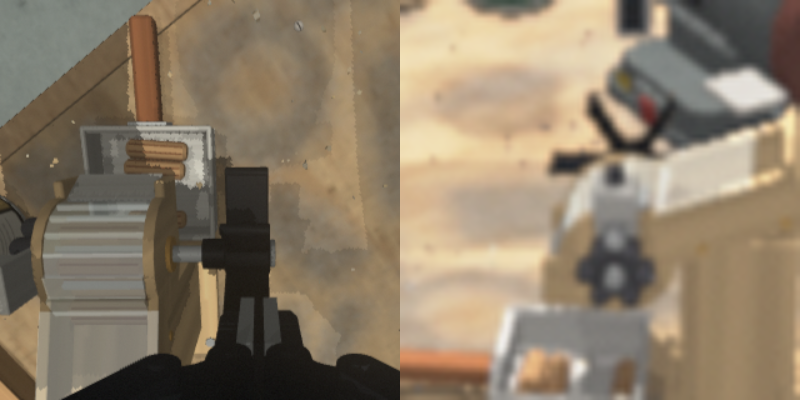

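The picture shows three dowels lying in the pan (wrist crop: two at about (155,158), one at (180,215)). The wheel is at rest and the fingers are clear, so I am handing in.

```bash
python3 -m inch '[[[0,0,0,-30,0,0,0],[0,0,0,0,0,0,0],[0,0,0,0,0,0,0],[0,0,0,0,0,0,0]]]'; python3 -c "
from workcell import bot
print(bot.job_done())"
```

```text
time: 26.5
ee_pos: [0.5024, -0.3101, 0.2335]
tcp_rot: [-180.0, -0.1, 144.8]
wrist_force: [-0.0, -0.8, 0.4]
opening: -0.0002
grasp_force: 0.0
the job is handed in; nothing more can be done
None
```

The pan stands under the spout with three dowels in it after three single clicks; the last pictures show exactly three dowels in the pan, and the job was handed in at 26.5 s with no verdict returned.

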